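# Put the mixed-up soldering supplies back on their own coasters

## Task

The four soldering supplies have been put back on the wrong coasters. Rearrange them so that each stands in the middle of its own: the brown bottle on the yellow coaster, the flux bottle with the white cap on the blue one, the white borax tablet flat on the red one and the tan leather finger guard lying on its side on the green one; the bare worktop between the coasters can serve as a stopover. Never tip a bottle over, and leave the rolled black cuff and the wooden ring clamp where they are.

Things in the scene. Friction and masses are not known exactly. Their poses are not given: they have to be found in the camera images.
- brown_bottle_center (a point): upright amber-brown glass bottle with black ribbed cap: straight body 41 mm across up to 76 mm, cap 32 mm across above that, 98 mm tall in all, 0.13 kg. The point is on its axis, half-way up (49 mm above its underside); z is up its axis.
- flux_bottle_center (a point): upright translucent flux bottle, amber at the bottom, with a milky white cap: body 45 mm across, 102 mm tall in all, narrowing to the cap above about 70 mm, 0.14 kg. The point is on its axis, half-way up (51 mm above its underside); z is up its axis.
- borax_tablet_center (a point): round pinkish-white borax tablet lying flat: 43 mm across, 15 mm thick, 0.05 kg. The point is its centre, 7.5 mm above its underside; z is up its axis.
- finger_guard_center (a point): tan leather finger guard, a stiff thimble-like tube lying on its side: 40 mm long along its own y axis, 20 mm wide along its own x axis, 20 mm high, 0.03 kg. The point is its centre, 10 mm above its underside. At the start it lies across one of the coasters at any yaw; it does not roll by itself.
- coaster_yellow_top (a point): yellow round flat coaster, 84 mm across and 5 mm thick without a rim, stuck to the worktop (it cannot be moved); apart from the listed things the worktop among the four coasters is bare. The point is the centre of its top face, 5 mm above the worktop. Home of the brown bottle.
- coaster_blue_top (a point): blue round flat coaster, 84 mm across and 5 mm thick without a rim, stuck to the worktop (it cannot be moved); apart from the listed things the worktop among the four coasters is bare. The point is the centre of its top face, 5 mm above the worktop. Home of the flux bottle.
- coaster_red_top (a point): red round flat coaster, 84 mm across and 5 mm thick without a rim, stuck to the worktop (it cannot be moved); apart from the listed things the worktop among the four coasters is bare. The point is the centre of its top face, 5 mm above the worktop. Home of the borax tablet.
- coaster_green_top (a point): green round flat coaster, 84 mm across and 5 mm thick without a rim, stuck to the worktop (it cannot be moved); apart from the listed things the worktop among the four coasters is bare. The point is the centre of its top face, 5 mm above the worktop. Home of the finger guard.
- leather_cuff: bystander: black leather wrist strap rolled up, standing loose on the worktop beyond the coasters, 35 mm across, 29 mm tall; origin at the centre of its underside.
- ring_clamp: bystander: wooden ring clamp lying loose on the worktop to the right of the coasters, 114 mm long along its own x axis, 25 mm wide, 22 mm high; origin at the centre of its underside.

How it is judged:
By the outcome, as a careful person would: the job done as asked, in the order asked, and still so for the second after the job is handed in, with the robot touching nothing.
It also fails if it takes over 115 s, if anything falls off the work surface, if the arm or the gripper's body presses on something with over 40 N, if the wrist force passes 120 N, or if a joint passes its speed limit or range.

## Robot

A 6-joint arm with a two-finger parallel gripper is mounted at the origin on a cart in front of the work surface, level with it; the furniture and walls round the work are solid. World frame = base frame: x ahead of the robot, y to its left, z up, the work surface at z = 0. Lengths are in m, angles in rad, forces in N, time in s.
With the tool pointing down it reaches from about 0.325 to 0.75 m from the base axis. Payload 7.6 kg.
Tool frame: the origin (TCP) lies on the centre line of the jaws, within the pads' length; the fingertips stand 19 mm ahead of it and the grasp point (between the pads) is the TCP (env.tip_reach is the z of the fingertips in the tool frame, in m); z points along the fingers, y is the line along which they close (so a half turn about z gives the same grasp; the last joint's range is limited). The gripper opens to 85 mm and grips with 20 to 120 N. Pads are 22 mm wide; open, the fingers measure 114 mm over their backs; the gripper's body (76 mm by 85 mm) begins 54 mm behind the grasp point. The pads swing forward as they close: fully open they stand 13 mm farther back than shut.
Start: joints at [1.104, 0.052, 1.401, -0, 1.689, -0.07], TCP at [0.203, 0.484, 0.25] pointing down, gripper open.
Joint ranges: [-2.9, 2.9], [-0.91, 2.17], [0.12, 2.37], [-1.06, 4.2], [0.26, 2.73], [-2.93, 2.93]. Speed limits (rad/s): [2.57, 2.57, 3.01, 3.14, 3.14, 3.14].

## Interface

Orientations are given as a unit quaternion [x, y, z, w].
In Python, from workcell import env gives the robot as it stands.
- The arm moves only by the tool drive_tool, never from a script. Its argument "deltas" is a list of rows, each a list of 4 numbers: the shift along the tool's x, y, z in units of 0.12 m (1.0 is 0.12 m), then the turn about the tool's z in units of 0.5 rad (1.0 is 0.5 rad). A call has exactly 8 rows; each row is the pose to reach, as a shift and turn from the pose commanded when the call began, along the tool's axes at that moment; what a row does not reach only later rows make up. A row lasts 1/10 s, in which the tool goes at most 50 mm and 8.59 degrees, less where a joint would pass 70% of its speed; a pose out of reach is approached as far as the arm can. A call with a number of a shift or a turn outside -1 to 1 is refused whole. A call with a gripper value outside its range is refused whole. "gripper" is the opening, from -1 (shut) to 1 (fully open), set as the call begins (left out, the last holds). The fingers move at their own pace and stop on an object; "newtons" is the grip in N (left out, the last holds). Time passes only in rows, so rows that repeat a pose let the fingers close, or fill a call up. It gives the time, the measured TCP pose, the force, the opening and the grip force at its end, in the units of the state.
- env.state(): the state, without advancing time (a new reading comes with each control period).
- env.capture(name): name is "side" or "top" or "wrist"; returns the picture (480x640x3 uint8, blue, green, red); there is no depth.
- env.camera_info(name): a dict with "intrinsics" (3x3 intrinsics, pixels), "extrinsics" (4x4, takes a point from world to camera coordinates); the wrist camera has in their place "mount" (4x4, takes a point from camera to tool coordinates, whose origin is the TCP and whose axes are the flange's). Camera axes: x right, y up, looking along -z (the intrinsics and any distortion apply to the point x, -y, -z); pixel columns grow to the right and rows downward; lengths in m; the calibration is good to about 2 mm. The wrist camera is an equidistant fisheye: a pixel r from the principal point sees the ray r / f radians off the axis. A picture is of the moment at which its call begins: read the wrist's pose just before it. camera_info takes no time and is no camera call.
- env.finish_job(): hands the job in; it is judged then, once.
Trained networks look in the newest picture that a camera, given by its name, has taken for a name from the list of things; names that differ only in an ending like _2 or _b are one class to them, and where a whole thing is asked for, a point or a joint stands for the part that bears it (a point fixed in the world has none). Each returns a list of dicts, best first, with "score" (0 to 1); they miss things now and then, are a little off and sometimes report something else, mostly with a low value. They report only what shows in the picture. A call takes as long as a camera call.
- env.spot_in(label, camera): "rect" ([left, top, width, height] as shares, 0 to 1, of the picture: columns of its width, rows of its height, round what is visible of it).
- env.cut_out(label, camera): "region" (480x640 bool, what is visible of it) and "rect" ([left, top, width, height] as shares, 0 to 1, of the picture: columns of its width, rows of its height, round what is visible of it).
The state is a dict: "time_s": time; "joints": joint angles; "qvel": joint speeds; "joint_efforts": joint torques, N m; "tcp_pos": TCP position; "ee_rot": TCP orientation; "wrist_force": force on the tool from outside, world axes, zero at the start; "wrist_torque": the same for the moment, N m; "finger_gap": finger opening in m; "gripper_force": force on a finger pad.
Only numpy, scipy, OpenCV 4.12 (cv2) and the standard library are available. Lean on these libraries where they do the work, as an engineer would, in place of code of your own. Each camera call takes 0.05 s, during which the arm holds its last target. There are 200 camera calls.

## Working session

There is one attempt and no reset: what is moved stays moved. The work goes in short steps, Python scripts to look and compute and a tool call to move; the robot and the scene stay as the last step left them, time stands still between calls to the robot, and variables do not carry over. Pictures are saved under pics/ and viewed, at most 14 in all, crops included, and the job is handed in when it is done.

Besides the shell and the picture viewer there is one more tool, called after "Call:" as name([rows], argument=value, ...), one row to a line, values as JSON. drive_tool: Moves the arm, as the interface text tells. Shifts and turns lie within -1 to 1; 1 stands for 0.12 m of shift or 0.5 rad of turn. Its arguments: {"type":"object","properties":{"deltas":{"type":"array"},"gripper":{"type":"number"},"newtons":{"type":"number"}},"required":["deltas"]}

```bash
mkdir -p pics; ls; cat > h.py <<'E'
import numpy as np,cv2
from workcell import env
from scipy.spatial.transform import Rotation as R
def ray(cam,u,v):
    i=env.camera_info(cam);K=np.array(i["intrinsics"]);E=np.array(i["extrinsics"])
    d=np.array([(u-K[0,2])/K[0,0],-(v-K[1,2])/K[1,1],-1.0])
    Rm=E[:3,:3];o=-Rm.T@E[:3,3];return o,Rm.T@d
def atz(cam,u,v,z):
    o,d=ray(cam,u,v);return o+d*(z-o[2])/d[2]
E
python3 - <<'E'
from h import *
for c in("side","top"):
    im=env.capture(c);cv2.imwrite(f"pics/{c}0.png",im);i=env.camera_info(c);print(c,{k:np.round(v,3).tolist() if not isinstance(v,str) else v for k,v in i.items()})
names="brown_bottle_center flux_bottle_center borax_tablet_center finger_guard_center coaster_yellow_top coaster_blue_top coaster_red_top coaster_green_top leather_cuff ring_clamp".split()
zs=[.098,.1,.02,.025,.005,.005,.005,.005,.029,.022]
for n,z in zip(names,zs):
    for r in env.cut_out(n,"top")[:2]:
        v,u=np.nonzero(r["region"]);x,y,w,h=r["rect"];cu,cv=(x+w/2)*640,(y+h/2)*480
        print(n,round(r["score"],2),"cen",round(u.mean()),round(v.mean()),"wh",round(w*640),round(h*480),"bbox c",round(cu),round(cv),np.round(atz("top",u.mean(),v.mean(),z),3),np.round(atz("top",cu,cv,z),3))
print(env.state())
E
```

```text
pics
side {'intrinsics': [[514.78, 0.0, 313.786], [0.0, 514.78, 242.327], [0.0, 0.0, 1.0]], 'extrinsics': [[-0.933, 0.36, -0.007, 0.588], [-0.271, -0.689, 0.672, 0.068], [0.237, 0.628, 0.741, -1.301], [0.0, 0.0, 0.0, 1.0]]}
top {'intrinsics': [[519.24, 0.0, 316.908], [0.0, 519.24, 235.474], [0.0, 0.0, 1.0]], 'extrinsics': [[-0.025, -1.0, 0.015, -0.07], [0.982, -0.022, 0.187, -0.606], [-0.186, 0.019, 0.982, -0.941], [0.0, 0.0, 0.0, 1.0]]}
brown_bottle_center 0.76 cen 180 312 wh 29 20 bbox c 180 312 [0.463 0.164 0.098] [0.462 0.165 0.098]
brown_bottle_center 0.68 cen 473 274 wh 18 58 bbox c 476 272 [ 0.518 -0.366  0.098] [ 0.523 -0.373  0.098]
flux_bottle_center 0.67 cen 167 238 wh 31 31 bbox c 169 239 [0.597 0.19  0.1  ] [0.595 0.188 0.1  ]
flux_bottle_center 0.39 cen 181 245 wh 43 41 bbox c 178 246 [0.584 0.166 0.1  ] [0.582 0.171 0.1  ]
borax_tablet_center 0.73 cen 338 225 wh 21 22 bbox c 338 225 [ 0.632 -0.127  0.02 ] [ 0.632 -0.128  0.02 ]
borax_tablet_center 0.64 cen 356 313 wh 46 47 bbox c 356 312 [ 0.456 -0.158  0.02 ] [ 0.457 -0.157  0.02 ]
finger_guard_center 0.78 cen 357 312
[... 980 characters left out ...]
ime_s': 0.6, 'joints': array([ 1.10371373e+00,  5.21777849e-02,  1.40069430e+00,  2.00170011e-05,
        1.68859964e+00, -7.02939548e-02]), 'qvel': array([-0.00168034,  0.00037213,  0.00104806,  0.00116619, -0.00083559,
       -0.00053598]), 'joint_efforts': array([ 1.70275580e-04, -3.81359875e+01, -3.60174537e+01, -1.80399893e-04,
        2.79033775e-04, -9.29068193e-06]), 'tcp_pos': array([0.20287048, 0.48424037, 0.25033785]), 'ee_rot': array([1.97094250e-01, 9.80384543e-01, 6.09341485e-05, 6.46905346e-06]), 'wrist_force': array([-0.25308422,  0.42083255,  0.55476358]), 'wrist_torque': array([ 0.01105693, -0.07180251, -0.07865413]), 'gripper_force': 0.0, 'finger_gap': 0.08529350183048681}
```

```bash
python3 - <<'E'
import cv2
im=cv2.imread("pics/top0.png")[150:360,130:500];cv2.imwrite("pics/top0c.png",cv2.resize(im,None,fx=2.1,fy=2.1,interpolation=3))
E
```

```text
(no output)
```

View pics/top0c.png

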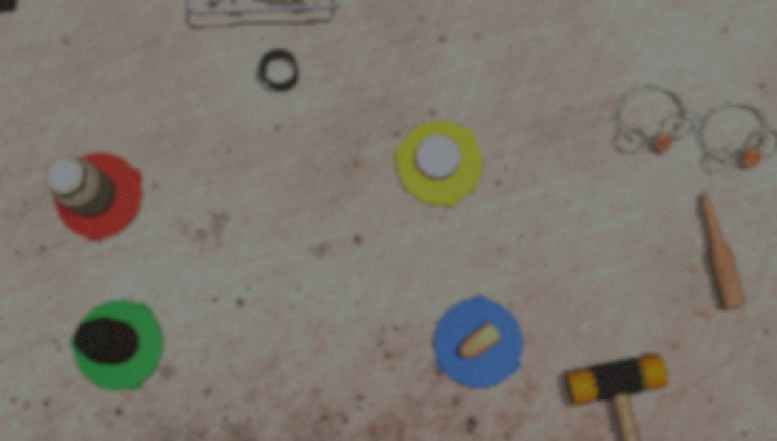

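View pics/side0.png

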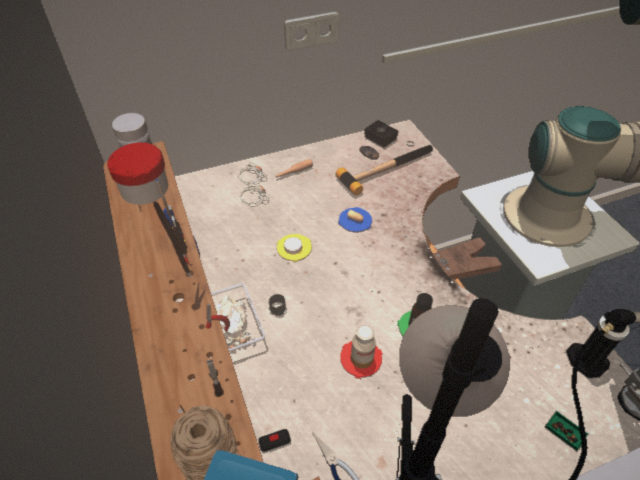

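The top view shows the tablet on yellow, the guard on blue, flux on red and brown on green; the cuff is near crop (278,70) and the ring clamp near (722,250). The side view agrees, and there is a lamp in front of the green coaster at about (455,360). Next I'll refine the positions and check the lamp and arm surroundings.

```bash
python3 - <<'E'
from h import *
from scipy.optimize import least_squares
top=cv2.imread("pics/top0.png");hsv=cv2.cvtColor(top,cv2.COLOR_BGR2HSV)
def proj(cam,P):
    i=env.camera_info(cam);K=np.array(i["intrinsics"]);E=np.array(i["extrinsics"])
    c=P@E[:3,:3].T+E[:3,3];return np.c_[K[0,2]+K[0,0]*c[:,0]/-c[:,2],K[1,2]-K[1,1]*c[:,1]/-c[:,2]]
t=np.linspace(0,2*np.pi,40)
def ring(x,y,r,z):return np.c_[x+r*np.cos(t),y+r*np.sin(t),0*t+z]
def bb(p):return np.r_[p.min(0),p.max(0)]
print("tip",env.tip_reach,"tcp in side",proj("side",np.array([[.203,.484,.25]])),proj("top",np.array([[.203,.484,.25]])))
for n,(lo,hi),g in[("yellow",((22,120,60),(35,255,255)),(.625,-.131)),("blue",((100,120,60),(125,255,255)),(.456,-.158)),("red",((0,150,60),(8,255,255)),(.6,.19)),("green",((50,110,40),(85,255,255)),(.459,.175))]:
    m=cv2.inRange(hsv,lo,hi);k,l,s,c=cv2.connectedComponentsWithStats(m)
    u0=proj("top",np.array([[*g,.005]]))[0]
    m2=np.zeros_like(m);
    for j in range(1,k):
        if s[j,4]>30 and np.hypot(*(c[j]-u0))<30:m2[l==j]=1
    cs=np.vstack(cv2.findContours(m2,0,cv2.CHAIN_APPROX_NONE)[0]);h=cv2.convexHull(cs)[:,0]
    W=np.array([atz("top",u,v,.005)[:2] for u,v in h])
    f=least_squares(lambda p:np.hypot(W[:,0]-p[0],W[:,1]-p[1])-.042,g,loss="soft_l1",f_scale=.001)
    print(n,np.round(f.x,4),"rms",np.sqrt((f.fun**2).mean()).round(4),m2.sum())
models={"brown_bottle_center":[(.0205,.005),(.0205,.081),(.016,.082),(.016,.103)],"flux_bottle_center":[(.0225,.005),(.0225,.072),(.015,.09),(.014,.107)],"borax_tablet_center":[(.0215,.005),(.0215,.02)]}
g={"brown_bottle_center":(.46,.17),"flux_bottle_center":(.6,.19),"borax_tablet_center":(.63,-.13)}
for n in models:
    for cam in("top","side"):
        for r in env.cut_out(n,cam)[:2]:
            v,u=np.nonzero(r["region"]);b=np.r_[u.min(),v.min(),u.max()+1,v.max()+1]
            f=least_squares(lambda p:bb(proj(cam,np.vstack([ring(*p,*q) for q in models[n]])))-b,g[n],loss="soft_l1")
            print(n,cam,round(r["score"],2),b,np.round(f.x,4),np.round(f.fun,1))
E
```

```text
tip 0.019 tcp in side [[698.99749937 345.07786872]] [[-81.37757169 501.10350244]]
yellow [ 0.6309 -0.1302] rms 0.0013 857
blue [ 0.4569 -0.1608] rms 0.0019 1087
red [0.6063 0.1998] rms 0.0027 672
green [0.463  0.1752] rms 0.002 851
brown_bottle_center top 0.76 [165 301 196 324] [0.4634 0.1751] [-0.6 -0.3  0.7  0.3]
brown_bottle_center top 0.68 [464 243 484 297] [ 0.5533 -0.3759] [-12.2   2.6   2.1 -25. ]
brown_bottle_center side 0.95 [409 293 433 324] [0.4557 0.1593] [-0.8 -8.6  0.7  3. ]
flux_bottle_center top 0.67 [151 224 185 254] [0.6061 0.2039] [ 0.3  0.5 -0.3 -0.6]
flux_bottle_center top 0.39 [156 223 198 265] [0.6021 0.1917] [ 2.   3.5 -7.3 -9.7]
flux_bottle_center side 0.83 [350 325 376 369] [0.6067 0.2028] [ 0.3 -0.2 -0.3  0.2]
borax_tablet_center top 0.73 [327 214 349 236] [ 0.633  -0.1279] [ 0.2 -0.2 -0.2  0.2]
borax_tablet_center top 0.64 [336 291 379 335] [ 0.4478 -0.1686] [14.5 15.  -5.8 -6.5]
borax_tablet_center side 0.52 [284 237 302 254] [ 0.634  -0.1273] [-0.2 -0.4  0.2  0.3]
```

View pics/top0.png

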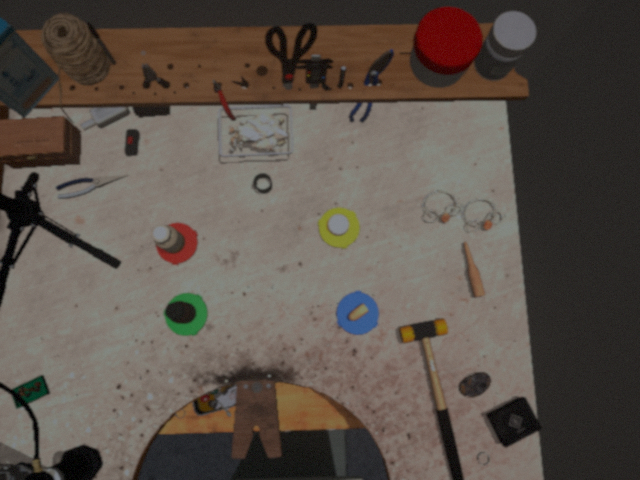

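The full top view shows a black stand at (20,210) with an arm reaching to (118,263), which I need to locate in 3D. Everything else matches the fits.

```bash
python3 - <<'E'
from h import *
print("cams",ray("top",1,1)[0],ray("side",1,1)[0])
def tri(a,b):
    o1,d1=ray("top",*a);o2,d2=ray("side",*b);d1/=np.linalg.norm(d1);d2/=np.linalg.norm(d2)
    s=np.linalg.lstsq(np.c_[d1,-d2],o2-o1,rcond=None)[0];p,q=o1+s[0]*d1,o2+s[1]*d2
    return np.round((p+q)/2,3),round(np.linalg.norm(p-q),3)
for a in[(118,263),(35,178),(20,210)]:
    for b in[(485,310),(420,470),(406,400),(440,430),(470,350)]: 
        print(a,b,*tri(a,b))
# guard
top=cv2.imread("pics/top0.png");env.capture("top");r=env.cut_out("finger_guard_center","top")[0]["region"]
v,u=np.nonzero(r);W=np.array([atz("top",a,b,.018)[:2] for a,b in zip(u,v)])
(c,s,a)=cv2.minAreaRect((W*1000).astype(np.float32));w,V=np.linalg.eigh(np.cov(W.T));print("guard",c,s,a,W.mean(0),V[:,1],np.degrees(np.arctan2(V[1,1],V[0,1])),np.sqrt(w*12))
cv2.imwrite("pics/left.png",cv2.resize(top[140:360,0:240],None,fx=2.6,fy=2.6))
E
```

```text
cams [ 0.41796522 -0.06485744  1.03815429] [0.87616262 0.65282399 0.92204472]
(118, 263) (485, 310) [0.494 0.271 0.227] 0.112
(118, 263) (420, 470) [ 0.573  0.384 -0.153] 0.042
(118, 263) (406, 400) [0.566 0.312 0.007] 0.001
(118, 263) (440, 430) [ 0.547  0.352 -0.04 ] 0.069
(118, 263) (470, 350) [0.51  0.295 0.147] 0.099
(35, 178) (485, 310) [0.587 0.339 0.371] 0.124
(35, 178) (420, 470) [0.674 0.443 0.141] 0.077
(35, 178) (406, 400) [0.659 0.383 0.229] 0.042
(35, 178) (440, 430) [0.648 0.415 0.206] 0.095
(35, 178) (470, 350) [0.606 0.362 0.319] 0.115
(20, 210) (485, 310) [0.562 0.347 0.356] 0.08
(20, 210) (420, 470) [0.644 0.456 0.12 ] 0.017
(20, 210) (406, 400) [0.631 0.393 0.216] 0.012
(20, 210) (440, 430) [0.619 0.427 0.186] 0.039
(20, 210) (470, 350) [0.58  0.372 0.303] 0.067
guard (457.3214416503906, -159.05532836914062) (19.599531173706055, 40.28300094604492) 34.80234909057617 [ 0.45756008 -0.15966075] [-0.55929256  0.82897034] 124.0068876945909 [0.01870613 0.03851548]
```

View pics/left.png

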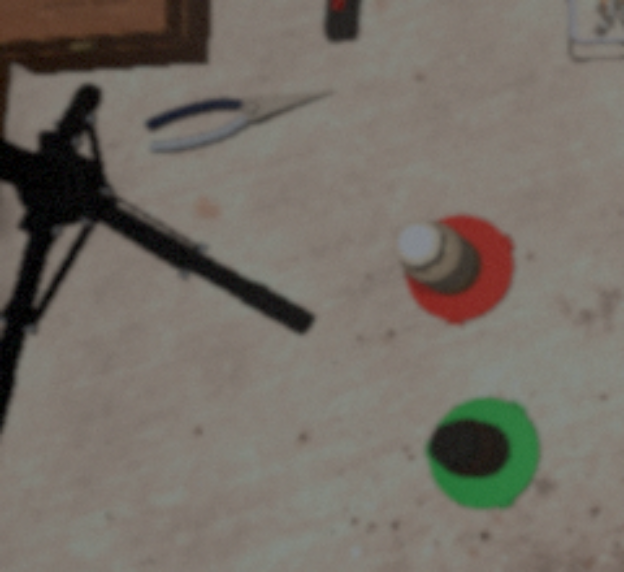

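A tripod foot stands at about (0.566, 0.312), and its leg rises away from the work, so the red coaster is clear. The guard is at (0.457, -0.160) with its axis at yaw 124°.

Plan: brown to a stopover at (0.53, 0.02), guard to green, flux to blue, tablet to red, then brown to yellow.

```bash
cat >> h.py <<'E'
def plan(wps,start=None):
    """wps: (x,y,z,yaw of tool x in deg, n calls or None); prints per-call end deltas in units"""
    s=env.state();p=np.array(s["tcp_pos"]);X=R.from_quat(s["ee_rot"]).as_matrix()[:,0];yaw=np.degrees(np.arctan2(X[1],X[0]))
    if start is not None:p=np.array(start[:3],float);yaw=start[3]
    for w in wps:
        q=np.array(w[:3],float);D=q-p;dy=(w[3]-yaw+180)%360-180
        n=1
        while True:
            out=[];P=p.copy();a=yaw
            for k in range(n):
                r=np.radians(a);x=np.array([np.cos(r),np.sin(r),0]);y=np.array([np.sin(r),-np.cos(r),0]);d=D/n
                out.append([x@d/.12,y@d/.12,-d[2]/.12,-np.radians(dy/n)/.5]);a+=dy/n
            if np.abs(out).max()<=1.0:break
            n+=1
        print("->",w);[print("   ",np.round(o,3)) for o in out];p=q;yaw=w[3]
E
python3 - <<'E'
from h import *
plan([(.463,.175,.2,90),(.463,.175,.062,90)])
E
```

```text
-> (0.463, 0.175, 0.2, 90)
    [-0.749 -0.385  0.105  0.587]
    [-0.828 -0.152  0.105  0.587]
    [-0.837  0.094  0.105  0.587]
    [-0.773  0.332  0.105  0.587]
-> (0.463, 0.175, 0.062, 90)
    [ 0.     0.     0.575 -0.   ]
    [ 0.     0.     0.575 -0.   ]
```

Call:
drive_tool([
  [-0.09,-0.05,0.01,0.07],
  [-0.19,-0.1,0.03,0.15],
  [-0.28,-0.14,0.04,0.22],
  [-0.37,-0.19,0.05,0.29],
  [-0.47,-0.24,0.07,0.37],
  [-0.56,-0.29,0.08,0.44],
  [-0.66,-0.34,0.09,0.51],
  [-0.75,-0.385,0.105,0.587],
], gripper=1, newtons=40)

```text
time_s: 1.8
tcp_pos: [0.2688, 0.406, 0.2378]
ee_rot: [0.34, 0.94, 0.0, 0.0]
wrist_force: [-0.4, 0.7, -0.7]
finger_gap: 0.0854
gripper_force: 0.0
```

Call:
drive_tool([
  [-0.1,-0.02,0.01,0.07],
  [-0.21,-0.04,0.03,0.15],
  [-0.31,-0.06,0.04,0.22],
  [-0.41,-0.08,0.05,0.29],
  [-0.52,-0.1,0.07,0.37],
  [-0.62,-0.12,0.08,0.44],
  [-0.73,-0.14,0.09,0.51],
  [-0.828,-0.152,0.105,0.587],
])

```text
time_s: 2.6
tcp_pos: [0.3338, 0.3287, 0.2251]
ee_rot: [0.474, 0.881, 0.0, 0.0]
wrist_force: [0.4, -0.1, 0.1]
finger_gap: 0.0854
gripper_force: 0.0
```

Call:
drive_tool([
  [-0.1,0.01,0.01,0.07],
  [-0.21,0.02,0.03,0.15],
  [-0.31,0.035,0.04,0.22],
  [-0.42,0.05,0.05,0.29],
  [-0.52,0.06,0.07,0.37],
  [-0.63,0.07,0.08,0.44],
  [-0.73,0.08,0.09,0.51],
  [-0.837,0.094,0.105,0.587],
])

```text
time_s: 3.4
tcp_pos: [0.3987, 0.2514, 0.2125]
ee_rot: [0.597, 0.802, 0.0, 0.0]
wrist_force: [-0.1, -0.1, 0.1]
finger_gap: 0.0853
gripper_force: 0.0
```

Call:
drive_tool([
  [-0.1,0.04,0.01,0.07],
  [-0.2,0.08,0.03,0.15],
  [-0.3,0.13,0.04,0.22],
  [-0.42,0.18,0.06,0.31],
  [-0.54,0.23,0.08,0.42],
  [-0.66,0.28,0.1,0.51],
  [-0.773,0.332,0.105,0.587],
  [-0.773,0.332,0.105,0.587],
])

```text
time_s: 4.2
tcp_pos: [0.464, 0.1735, 0.1997]
ee_rot: [0.708, 0.706, -0.0, 0.0]
wrist_force: [-1.0, -0.5, 0.1]
finger_gap: 0.0855
gripper_force: 0.0
```

```bash
python3 - <<'E'
from h import *
plan([(.463,.175,.062,90)])
s=env.state();print(s["time_s"],s["tcp_pos"],s["joints"].round(2))
im=env.capture("wrist");i=env.camera_info("wrist");print({k:np.round(v,3).tolist() if not isinstance(v,str) else v for k,v in i.items()})
# overlay predicted points
cv2.imwrite("pics/w1.png",im)
E
```

```text
-> (0.463, 0.175, 0.062, 90)
    [ 0.006 -0.004  0.574 -0.003]
    [ 0.006 -0.004  0.574 -0.003]
4.2 [0.46399261 0.17348089 0.19967208] [ 0.28 -0.01  1.57 -0.    1.59  0.29]
{'intrinsics': [[371.648, 0.0, 317.289], [0.0, 371.648, 238.921], [0.0, 0.0, 1.0]], 'mount': [[0.001, 0.96, 0.281, 0.071], [1.0, -0.001, -0.0, 0.0], [-0.0, 0.281, -0.96, -0.125], [0.0, 0.0, 0.0, 1.0]]}
```

View pics/w1.png

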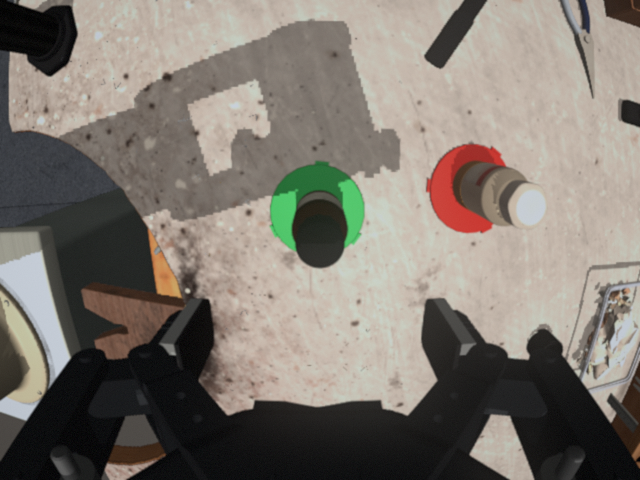

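The bottle's cap at (320,245) is centred between the fingers. Descending and gripping.

Call:
drive_tool([
  [0,0,0.1,0],
  [0,0,0.22,0],
  [0,0,0.34,0],
  [0,0,0.46,0],
  [0,0,0.58,0],
  [0,0,0.7,0],
  [0.01,0,0.82,0],
  [0.01,0,0.92,0],
])

```text
time_s: 5.05
tcp_pos: [0.4628, 0.1761, 0.088]
ee_rot: [0.707, 0.707, -0.0, -0.0]
wrist_force: [0.9, -0.6, -0.2]
finger_gap: 0.0857
gripper_force: 0.0
```

Call:
drive_tool([
  [0,0,0.08,0],
  [0,0,0.14,0],
  [0,0,0.19,0],
  [0,0,0.22,0],
  [0,0,0.228,0],
  [0,0,0.228,0],
  [0,0,0.228,0],
  [0,0,0.228,0],
])

```text
time_s: 5.85
tcp_pos: [0.4632, 0.1762, 0.0625]
ee_rot: [0.707, 0.707, 0.0, 0.0]
wrist_force: [-0.1, 0.1, -0.5]
finger_gap: 0.0853
gripper_force: 0.0
```

Call:
drive_tool([
  [0,0,0,0],
  [0,0,0,0],
  [0,0,0,0],
  [0,0,0,0],
  [0,0,0,0],
  [0,0,0,0],
  [0,0,0,0],
  [0,0,0,0],
], gripper=-1, newtons=40)

```text
time_s: 6.65
tcp_pos: [0.4632, 0.1761, 0.0624]
ee_rot: [0.707, 0.707, 0.0, 0.0]
wrist_force: [0.6, 0.2, 2.5]
finger_gap: 0.0402
gripper_force: 40.1
```

```bash
python3 - <<'E'
from h import *
s=env.state();p=s["tcp_pos"];print(s["time_s"],p,s["finger_gap"],s["gripper_force"])
z=p[2]-.005+.002
plan([(.50,.10,.14,90),(.53,.02,.14,90),(.53,.02,z,90)])
E
```

```text
6.65 [0.46318607 0.17613209 0.06236536] 0.04015705609242892 40.05431413650513
-> (0.5, 0.1, 0.14, 90)
    [-0.634  0.307 -0.647 -0.   ]
-> (0.53, 0.02, 0.14, 90)
    [-0.667  0.25  -0.    -0.   ]
-> (0.53, 0.02, np.float64(0.059365363562131235), 90)
    [ 0.     0.     0.672 -0.   ]
```

Call:
drive_tool([
  [0,0,-0.1,0],
  [0,0,-0.25,0],
  [-0.05,0.02,-0.42,0],
  [-0.15,0.07,-0.57,0],
  [-0.27,0.13,-0.65,0],
  [-0.39,0.19,-0.65,0],
  [-0.51,0.25,-0.65,0],
  [-0.634,0.307,-0.65,0],
])

```text
time_s: 7.45
tcp_pos: [0.4999, 0.0994, 0.1406]
ee_rot: [0.707, 0.707, -0.0, -0.0]
wrist_force: [0.3, 1.0, -2.4]
finger_gap: 0.04
gripper_force: 40.5
```

Call:
drive_tool([
  [-0.13,0.05,0,0],
  [-0.26,0.1,0,0],
  [-0.39,0.15,0,0],
  [-0.5,0.19,0,0],
  [-0.59,0.22,0,0],
  [-0.65,0.245,0,0],
  [-0.667,0.25,0,0],
  [-0.667,0.25,0,0],
])

```text
time_s: 8.25
tcp_pos: [0.5298, 0.02, 0.1401]
ee_rot: [0.707, 0.707, 0.0, -0.0]
wrist_force: [-0.0, -0.5, -2.3]
finger_gap: 0.0401
gripper_force: 40.5
```

Call:
drive_tool([
  [0,0,0.1,0],
  [0,0,0.23,0],
  [0,0,0.37,0],
  [0,0,0.5,0],
  [0,0,0.6,0],
  [0,0,0.66,0],
  [0,0,0.68,0],
  [0,0,0.683,0],
])

```text
time_s: 9.05
tcp_pos: [0.53, 0.02, 0.0582]
ee_rot: [0.707, 0.707, 0.0, 0.0]
wrist_force: [0.3, 0.3, -0.6]
finger_gap: 0.0403
gripper_force: 40.5
```

Call:
drive_tool([
  [0,0,0,0],
  [0,0,0,0],
  [0,0,0,0],
  [0,0,0,0],
  [0,0,0,0],
  [0,0,0,0],
  [0,0,0,0],
  [0,0,0,0],
], gripper=1)

```text
time_s: 9.85
tcp_pos: [0.5299, 0.02, 0.0582]
ee_rot: [0.707, 0.707, 0.0, -0.0]
wrist_force: [-0.4, 0.4, -0.4]
finger_gap: 0.0853
gripper_force: 0.0
```

Call:
drive_tool([
  [0,0,-0.1,0],
  [0,0,-0.2,0],
  [0,0,-0.32,0],
  [0,0,-0.44,0],
  [0,0,-0.56,0],
  [0,0,-0.68,0],
  [0,0,-0.8,0],
  [0,0,-0.9,0],
])

```text
time_s: 10.65
tcp_pos: [0.5301, 0.02, 0.1678]
ee_rot: [0.707, 0.707, 0.0, 0.0]
wrist_force: [-0.2, 0.2, 0.2]
finger_gap: 0.0854
gripper_force: 0.0
```

```bash
python3 - <<'E'
from h import *
s=env.state();print(s["time_s"],s["tcp_pos"],s["joints"].round(2))
# guard axis yaw 124 -> tool x along the axis: 124
plan([(.457,-.160,.15,124),(.457,-.160,.026,124)])
E
```

```text
10.65 [0.53005177 0.01995232 0.16776917] [-0.03  0.11  1.51  0.    1.53 -0.03]
-> (0.457, -0.16, 0.15, 124)
    [-0.75  -0.304  0.074 -0.593]
    [-0.628 -0.51   0.074 -0.593]
-> (0.457, -0.16, 0.026, 124)
    [ 0.     0.     0.517 -0.   ]
    [ 0.     0.     0.517 -0.   ]
```

Call:
drive_tool([
  [-0.09,-0.04,0.01,-0.07],
  [-0.19,-0.08,0.02,-0.15],
  [-0.28,-0.11,0.03,-0.22],
  [-0.37,-0.15,0.04,-0.29],
  [-0.47,-0.19,0.05,-0.37],
  [-0.56,-0.23,0.06,-0.44],
  [-0.66,-0.27,0.07,-0.52],
  [-0.75,-0.304,0.074,-0.593],
])

```text
time_s: 11.45
tcp_pos: [0.4931, -0.0706, 0.1575]
ee_rot: [0.594, 0.804, -0.0, -0.0]
wrist_force: [0.2, -0.8, -0.3]
finger_gap: 0.0858
gripper_force: 0.0
```

Call:
drive_tool([
  [-0.09,-0.07,0.01,-0.08],
  [-0.19,-0.15,0.02,-0.17],
  [-0.28,-0.23,0.03,-0.26],
  [-0.37,-0.3,0.04,-0.35],
  [-0.46,-0.37,0.05,-0.43],
  [-0.54,-0.44,0.06,-0.51],
  [-0.6,-0.49,0.07,-0.57],
  [-0.628,-0.51,0.074,-0.593],
])

```text
time_s: 12.25
tcp_pos: [0.4566, -0.1606, 0.1486]
ee_rot: [0.47, 0.883, -0.0, -0.0]
wrist_force: [0.4, -0.1, 0.1]
finger_gap: 0.0855
gripper_force: 0.0
```

Call:
drive_tool([
  [0,0,0.06,0],
  [0,0,0.14,0],
  [0,0,0.24,0],
  [0,0,0.34,0],
  [0,0,0.42,0],
  [0,0,0.48,0],
  [0,0,0.51,0],
  [0,0,0.517,0],
])

```text
time_s: 13.05
tcp_pos: [0.4568, -0.1599, 0.0859]
ee_rot: [0.47, 0.883, 0.0, -0.0]
wrist_force: [-0.9, 0.2, 0.3]
finger_gap: 0.0857
gripper_force: 0.0
```

```bash
cat >> h.py <<'E'
def wray(u,v,z):
    i=env.camera_info("wrist");K=np.array(i["intrinsics"]);M=np.array(i["mount"]);s=env.state()
    x,y=(u-K[0,2])/K[0,0],(v-K[1,2])/K[1,1];r=np.hypot(x,y);k=np.sin(r)/max(r,1e-9)
    d=np.array([x*k,-y*k,-np.cos(r)]);T=R.from_quat(s["ee_rot"]).as_matrix()
    o=T@M[:3,3]+s["tcp_pos"];d=T@M[:3,:3]@d;return o+d*(z-o[2])/d[2]
E
python3 - <<'E'
from h import *
s=env.state();print(s["time_s"],s["tcp_pos"])
im=env.capture("wrist");cv2.imwrite("pics/w2.png",im)
for r in env.cut_out("finger_guard_center","wrist")[:2]:
    v,u=np.nonzero(r["region"]);W=np.array([wray(a,b,.018)[:2] for a,b in zip(u[::7],v[::7])])
    w,V=np.linalg.eigh(np.cov(W.T));print(r["score"],u.mean(),v.mean(),W.mean(0),np.degrees(np.arctan2(V[1,1],V[0,1])),np.sqrt(w*12))
plan([(.457,-.160,.026,124)])
E
```

```text
13.05 [ 0.456777   -0.15993099  0.08594388]
0.85 317.089263677499 267.86672151378036 [ 0.45862391 -0.16233701] 125.0840779127527 [0.01899507 0.04142602]
-> (0.457, -0.16, 0.026, 124)
    [ 0.001  0.     0.505 -0.001]
```

View pics/w2.png

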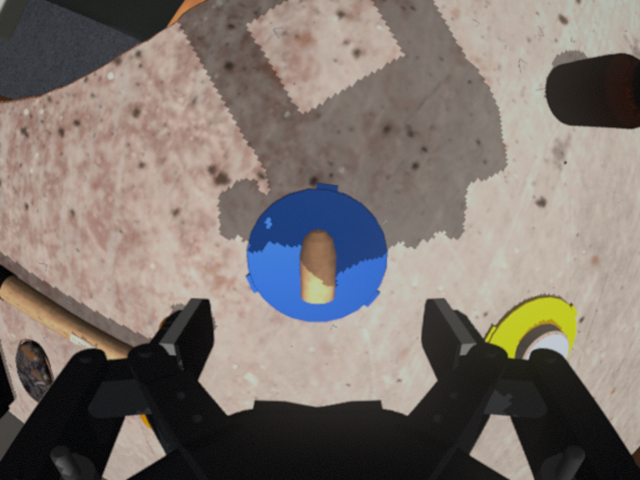

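The guard at (318,268) is centred and aligned with the jaws.

Call:
drive_tool([
  [0,0,0.06,0],
  [0,0,0.14,0],
  [0,0,0.24,0],
  [0,0,0.33,0],
  [0,0,0.41,0],
  [0,0,0.46,0],
  [0,0,0.485,0],
  [0,0,0.492,0],
])

```text
time_s: 13.95
tcp_pos: [0.4569, -0.16, 0.0271]
ee_rot: [0.47, 0.883, 0.0, -0.0]
wrist_force: [0.3, 1.0, 0.1]
finger_gap: 0.0854
gripper_force: 0.0
```

Call:
drive_tool([
  [0,0,0,0],
  [0,0,0,0],
  [0,0,0,0],
  [0,0,0,0],
  [0,0,0,0],
  [0,0,0,0],
  [0,0,0,0],
  [0,0,0,0],
], gripper=-1, newtons=25)

```text
time_s: 14.75
tcp_pos: [0.457, -0.16, 0.0276]
ee_rot: [0.47, 0.883, 0.0, 0.0]
wrist_force: [-0.4, 0.6, 3.8]
finger_gap: 0.0187
gripper_force: 25.6
```

```bash
python3 - <<'E'
from h import *
s=env.state();p=s["tcp_pos"];print(s["time_s"],p,s["finger_gap"],s["gripper_force"])
plan([(.457,-.16,.14,124),(.450,.0,.18,90),(.463,.1755,.10,90),(.463,.1755,p[2]+.0005,90)])
E
```

```text
14.75 [ 0.4569866  -0.16004577  0.02757674] 0.018748047805600947 25.646197484456934
-> (0.457, -0.16, 0.14, 124)
    [ 0.     0.    -0.937 -0.001]
-> (0.45, 0.0, 0.18, 90)
    [ 0.569  0.349 -0.167  0.593]
    [ 0.646  0.167 -0.167  0.593]
-> (0.463, 0.1755, 0.1, 90)
    [ 0.731  0.054  0.333 -0.   ]
    [ 0.731  0.054  0.333 -0.   ]
-> (0.463, 0.1755, np.float64(0.02807673800751244), 90)
    [ 0.     0.     0.599 -0.   ]
```

Call:
drive_tool([
  [0,0,-0.08,0],
  [0,0,-0.2,0],
  [0,0,-0.34,0],
  [0,0,-0.48,0],
  [0,0,-0.62,0],
  [0,0,-0.76,0],
  [0,0,-0.87,0],
  [0,0,-0.937,0],
])

```text
time_s: 15.55
tcp_pos: [0.4572, -0.1601, 0.1412]
ee_rot: [0.47, 0.883, 0.0, 0.001]
wrist_force: [-0.1, -0.3, 0.2]
finger_gap: 0.019
gripper_force: 25.3
```

Call:
drive_tool([
  [0.05,0.03,-0.02,0.05],
  [0.11,0.07,-0.04,0.12],
  [0.18,0.11,-0.06,0.2],
  [0.25,0.15,-0.08,0.27],
  [0.33,0.2,-0.1,0.35],
  [0.41,0.25,-0.12,0.43],
  [0.49,0.3,-0.14,0.51],
  [0.569,0.349,-0.167,0.593],
])

```text
time_s: 16.35
tcp_pos: [0.4531, -0.0794, 0.1595]
ee_rot: [0.596, 0.803, -0.0, -0.001]
wrist_force: [-0.2, -0.0, -0.2]
finger_gap: 0.0192
gripper_force: 25.3
```

Call:
drive_tool([
  [0.08,0.02,-0.02,0.07],
  [0.16,0.04,-0.04,0.15],
  [0.24,0.06,-0.06,0.22],
  [0.32,0.08,-0.08,0.3],
  [0.4,0.105,-0.1,0.37],
  [0.48,0.125,-0.13,0.45],
  [0.56,0.145,-0.15,0.52],
  [0.646,0.167,-0.167,0.593],
])

```text
time_s: 17.15
tcp_pos: [0.4497, 0.0004, 0.1797]
ee_rot: [0.708, 0.707, -0.0, -0.0]
wrist_force: [0.2, 0.4, -0.2]
finger_gap: 0.0188
gripper_force: 25.3
```

Call:
drive_tool([
  [0.09,0.01,0.04,0],
  [0.18,0.01,0.08,0],
  [0.27,0.02,0.12,0],
  [0.36,0.03,0.16,0],
  [0.45,0.03,0.21,0],
  [0.55,0.04,0.25,0],
  [0.64,0.05,0.29,0],
  [0.731,0.054,0.333,0],
])

```text
time_s: 17.95
tcp_pos: [0.4566, 0.0887, 0.1395]
ee_rot: [0.707, 0.707, 0.0, 0.0]
wrist_force: [-0.4, -0.6, 0.1]
finger_gap: 0.0189
gripper_force: 25.3
```

Call:
drive_tool([
  [0.09,0.01,0.04,0],
  [0.2,0.01,0.09,0],
  [0.32,0.02,0.15,0],
  [0.44,0.03,0.2,0],
  [0.55,0.04,0.25,0],
  [0.65,0.05,0.3,0],
  [0.72,0.054,0.33,0],
  [0.731,0.054,0.333,0],
])

```text
time_s: 18.75
tcp_pos: [0.4626, 0.1763, 0.0992]
ee_rot: [0.707, 0.707, -0.0, -0.0]
wrist_force: [0.1, -0.1, -0.5]
finger_gap: 0.0186
gripper_force: 25.3
```

```bash
python3 - <<'E'
from h import *
s=env.state();p=s["tcp_pos"];print(s["time_s"],p,s["finger_gap"],s["gripper_force"])
plan([(.463,.1755,.028,90)])
im=env.capture("wrist");cv2.imwrite("pics/w3.png",im)
for n,z in(("coaster_green_top",.005),):
  for r in env.cut_out(n,"wrist")[:1]:
    v,u=np.nonzero(r["region"]);W=np.array([wray(a,b,z)[:2] for a,b in cv2.convexHull(np.c_[u,v].astype(np.int32))[:,0]])
    from scipy.optimize import least_squares
    f=least_squares(lambda q:np.hypot(W[:,0]-q[0],W[:,1]-q[1])-.042,W.mean(0),loss="soft_l1",f_scale=.002);print(n,r["score"],f.x,np.sqrt((f.fun**2).mean()))
E
```

```text
18.75 [0.46264324 0.17630453 0.09924555] 0.01856730294120126 25.264323427691124
-> (0.463, 0.1755, 0.028, 90)
    [-0.007  0.003  0.594  0.002]
coaster_green_top 0.68 [0.4642926  0.17502451] 0.0017948988944980783
```

View pics/w3.png

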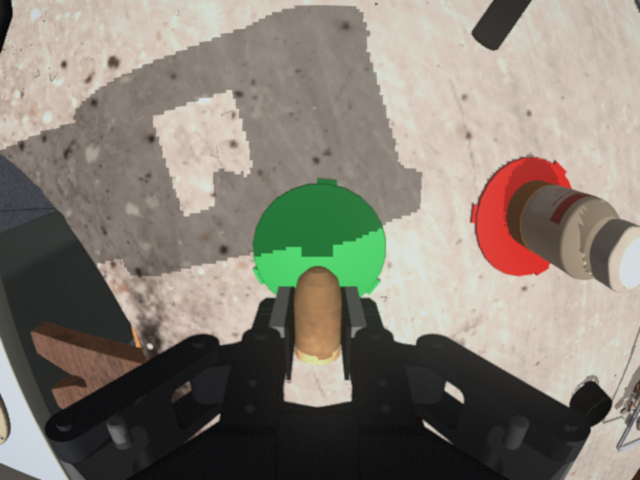

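The guard is held straight between the pads at (318,310), in line with the green coaster. Lowering, releasing and moving on to the flux bottle.

Call:
drive_tool([
  [0,0,0.06,0],
  [0,0,0.15,0],
  [0,0,0.26,0],
  [0,0,0.37,0],
  [0,0,0.47,0],
  [0,0,0.54,0],
  [0,0,0.58,0],
  [0,0,0.594,0],
])

```text
time_s: 19.65
tcp_pos: [0.4628, 0.1754, 0.0281]
ee_rot: [0.707, 0.707, -0.0, -0.0]
wrist_force: [-0.4, 0.6, -0.5]
finger_gap: 0.0184
gripper_force: 25.3
```

Call:
drive_tool([
  [0,0,0,0],
  [0,0,0,0],
  [0,0,0,0],
  [0,0,0,0],
  [0,0,0,0],
  [0,0,0,0],
  [0,0,0,0],
  [0,0,0,0],
], gripper=1)

```text
time_s: 20.45
tcp_pos: [0.4629, 0.1755, 0.0287]
ee_rot: [0.707, 0.707, 0.0, -0.0]
wrist_force: [0.3, -0.5, 0.1]
finger_gap: 0.0855
gripper_force: 0.0
```

Call:
drive_tool([
  [0,0,-0.08,0],
  [0,0,-0.2,0],
  [0,0,-0.33,0],
  [0,0,-0.47,0],
  [0,0,-0.61,0],
  [0,0,-0.75,0],
  [0,0,-0.88,0],
  [0,0,-1.0,0],
])

```text
time_s: 21.25
tcp_pos: [0.463, 0.1755, 0.1503]
ee_rot: [0.707, 0.707, 0.0, 0.0]
wrist_force: [0.2, 0.6, -0.7]
finger_gap: 0.0853
gripper_force: 0.0
```

```bash
python3 - <<'E'
from h import *
s=env.state();p=s["tcp_pos"];print(s["time_s"],p)
plan([(.463,.175,.17,90),(.6064,.2033,.175,90),(.6064,.2033,.06,90)])
E
```

```text
21.25 [0.46301978 0.17551104 0.15027098]
-> (0.463, 0.175, 0.17, 90)
    [-0.004 -0.    -0.164  0.   ]
-> (0.6064, 0.2033, 0.175, 90)
    [ 0.118  0.598 -0.021 -0.   ]
    [ 0.118  0.598 -0.021 -0.   ]
-> (0.6064, 0.2033, 0.06, 90)
    [ 0.     0.     0.958 -0.   ]
```

Call:
drive_tool([
  [0.0,0.02,-0.04,0],
  [0.01,0.07,-0.08,0],
  [0.03,0.14,-0.12,0],
  [0.04,0.22,-0.15,0],
  [0.06,0.31,-0.17,0],
  [0.08,0.4,-0.18,0],
  [0.1,0.5,-0.19,0],
  [0.118,0.598,-0.2,0],
])

```text
time_s: 22.05
tcp_pos: [0.5352, 0.1897, 0.1718]
ee_rot: [0.707, 0.707, -0.001, -0.0]
wrist_force: [0.2, 0.2, -0.2]
finger_gap: 0.0854
gripper_force: 0.0
```

Call:
drive_tool([
  [0.02,0.1,0,0],
  [0.04,0.2,0,0],
  [0.06,0.3,0,0],
  [0.08,0.4,0,0],
  [0.1,0.49,0,0],
  [0.11,0.56,0,0],
  [0.114,0.595,0,0],
  [0.114,0.598,0,0],
])

```text
time_s: 22.85
tcp_pos: [0.6067, 0.2032, 0.1721]
ee_rot: [0.707, 0.707, -0.0, -0.0]
wrist_force: [-0.9, -0.0, 0.3]
finger_gap: 0.0852
gripper_force: 0.0
```

```bash
python3 - <<'E'
from h import *
s=env.state();p=s["tcp_pos"];print(s["time_s"],p)
plan([(.6064,.2033,.06,90)])
im=env.capture("wrist");cv2.imwrite("pics/w4.png",im)
E
```

```text
22.85 [0.60668408 0.20320291 0.17213556]
-> (0.6064, 0.2033, 0.06, 90)
    [ 0.001 -0.002  0.934 -0.   ]
```

View pics/w4.png

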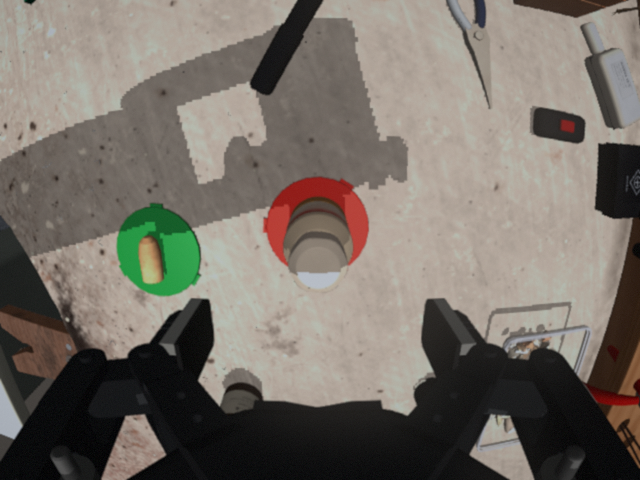

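The flux bottle's cap at (318,265) is centred between the jaws, and the guard lies on green at (150,260). Gripping.

Call:
drive_tool([
  [0,0,0.1,0],
  [0,0,0.23,0],
  [0,0,0.38,0],
  [0,0,0.54,0],
  [0,0,0.69,0],
  [0,0,0.82,0],
  [0,0,0.91,0],
  [0,0,0.934,0],
])

```text
time_s: 23.7
tcp_pos: [0.6055, 0.2031, 0.0585]
ee_rot: [0.707, 0.707, -0.001, -0.001]
wrist_force: [1.0, 0.2, -0.9]
finger_gap: 0.0854
gripper_force: 0.0
```

Call:
drive_tool([
  [0,0,0,0],
  [0,0,0,0],
  [0,0,0,0],
  [0,0,0,0],
  [0,0,0,0],
  [0,0,0,0],
  [0,0,0,0],
  [0,0,0,0],
], gripper=-1, newtons=40)

```text
time_s: 24.5
tcp_pos: [0.607, 0.2035, 0.0619]
ee_rot: [0.707, 0.707, 0.001, 0.001]
wrist_force: [-1.1, -0.1, 5.3]
finger_gap: 0.0444
gripper_force: 41.1
```

```bash
python3 - <<'E'
from h import *
s=env.state();p=s["tcp_pos"];print(s["time_s"],p,s["finger_gap"],s["gripper_force"])
plan([(p[0],p[1],p[2]+.12,90),(.47,.02,.2,90),(.457,-.1605,.15,90),(.457,-.1605,p[2]+.001,90)])
E
```

```text
24.5 [0.60704493 0.20350088 0.06188694] 0.044417045966639625 41.12157762050629
-> (np.float64(0.6070449337038127), np.float64(0.20350088140448175), np.float64(0.1818869405835715), 90)
    [ 0.  0. -1.  0.]
-> (0.47, 0.02, 0.2, 90)
    [-0.765 -0.571 -0.075 -0.   ]
    [-0.765 -0.571 -0.075 -0.   ]
-> (0.457, -0.1605, 0.15, 90)
    [-0.752 -0.054  0.208 -0.   ]
    [-0.752 -0.054  0.208 -0.   ]
-> (0.457, -0.1605, np.float64(0.0628869405835715), 90)
    [ 0.     0.     0.726 -0.   ]
```

Call:
drive_tool([
  [0,0,-0.08,0],
  [0,0,-0.2,0],
  [0,0,-0.35,0],
  [0,0,-0.5,0],
  [0,0,-0.66,0],
  [0,0,-0.8,0],
  [0,0,-0.92,0],
  [0,0,-1.0,0],
])

```text
time_s: 25.3
tcp_pos: [0.6067, 0.2034, 0.1826]
ee_rot: [0.707, 0.707, 0.001, 0.0]
wrist_force: [0.5, 0.1, -0.8]
finger_gap: 0.0441
gripper_force: 41.0
```

Call:
drive_tool([
  [-0.05,-0.03,-0.01,0],
  [-0.12,-0.09,-0.02,0],
  [-0.22,-0.16,-0.03,0],
  [-0.32,-0.24,-0.04,0],
  [-0.43,-0.32,-0.05,0],
  [-0.54,-0.4,-0.06,0],
  [-0.65,-0.49,-0.07,0],
  [-0.765,-0.571,-0.075,0],
])

```text
time_s: 26.1
tcp_pos: [0.5368, 0.1106, 0.1886]
ee_rot: [0.707, 0.707, -0.001, -0.001]
wrist_force: [-0.3, 0.6, -0.9]
finger_gap: 0.0441
gripper_force: 41.1
```

Call:
drive_tool([
  [-0.1,-0.08,-0.01,0],
  [-0.2,-0.15,-0.02,0],
  [-0.3,-0.22,-0.03,0],
  [-0.4,-0.3,-0.04,0],
  [-0.49,-0.37,-0.05,0],
  [-0.59,-0.44,-0.06,0],
  [-0.68,-0.51,-0.07,0],
  [-0.765,-0.571,-0.075,0],
])

```text
time_s: 26.9
tcp_pos: [0.4687, 0.0188, 0.1987]
ee_rot: [0.707, 0.707, 0.0, 0.0]
wrist_force: [-0.2, -0.4, -1.0]
finger_gap: 0.0441
gripper_force: 41.1
```

Call:
drive_tool([
  [-0.09,-0.01,0.02,0],
  [-0.19,-0.01,0.05,0],
  [-0.28,-0.02,0.08,0],
  [-0.37,-0.03,0.1,0],
  [-0.47,-0.03,0.13,0],
  [-0.56,-0.04,0.16,0],
  [-0.66,-0.05,0.18,0],
  [-0.752,-0.054,0.208,0],
])

```text
time_s: 27.7
tcp_pos: [0.4629, -0.0716, 0.1734]
ee_rot: [0.707, 0.707, 0.0, 0.0]
wrist_force: [0.1, -0.3, -1.2]
finger_gap: 0.0444
gripper_force: 41.1
```

Call:
drive_tool([
  [-0.1,-0.01,0.02,0],
  [-0.2,-0.01,0.05,0],
  [-0.31,-0.02,0.08,0],
  [-0.43,-0.03,0.11,0],
  [-0.54,-0.04,0.15,0],
  [-0.64,-0.05,0.18,0],
  [-0.72,-0.054,0.2,0],
  [-0.752,-0.054,0.208,0],
])

```text
time_s: 28.5
tcp_pos: [0.4562, -0.1618, 0.1483]
ee_rot: [0.707, 0.707, -0.0, -0.0]
wrist_force: [-0.3, -0.5, -1.2]
finger_gap: 0.0444
gripper_force: 41.1
```

```bash
python3 - <<'E'
from h import *
s=env.state();p=s["tcp_pos"];print(s["time_s"],p,s["finger_gap"],s["gripper_force"])
plan([(.457,-.1605,.0635,90)])
im=env.capture("wrist");cv2.imwrite("pics/w5.png",im)
E
```

```text
28.5 [ 0.45624981 -0.16175409  0.14827789] 0.04440302735829393 41.09547793865204
-> (0.457, -0.1605, 0.0635, 90)
    [ 0.01   0.006  0.706 -0.002]
```

View pics/w5.png

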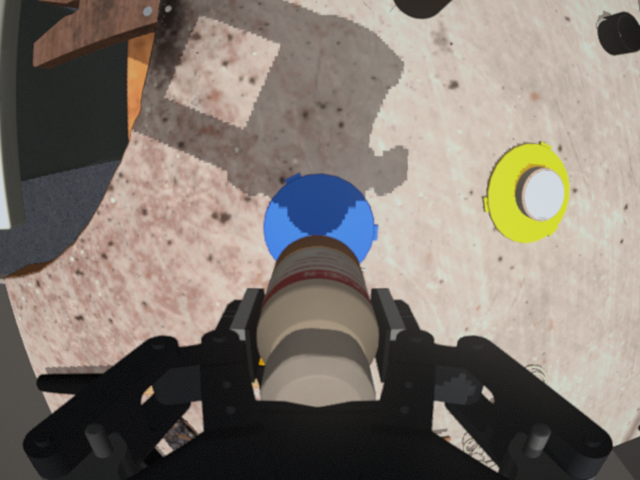

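The flux bottle is held upright, aligned with the blue coaster at (318,230). Lowering gently.

Call:
drive_tool([
  [0,0.003,0.08,0],
  [0,0.006,0.2,0],
  [0.005,0.006,0.34,0],
  [0.01,0.006,0.48,0],
  [0.01,0.006,0.59,0],
  [0.01,0.006,0.65,0],
  [0.01,0.006,0.68,0],
  [0.01,0.006,0.69,0],
])

```text
time_s: 29.35
tcp_pos: [0.4573, -0.1595, 0.0657]
ee_rot: [0.707, 0.707, 0.0, 0.0]
wrist_force: [-0.0, -0.3, -1.2]
finger_gap: 0.0443
gripper_force: 41.1
```

Call:
drive_tool([
  [0,0,0.004,0],
  [0,0,0.008,0],
  [0,0,0.012,0],
  [0,0,0.014,0],
  [0,0,0.014,0],
  [0,0,0.014,0],
  [0,0,0.014,0],
  [0,0,0.014,0],
])

```text
time_s: 30.15
tcp_pos: [0.4572, -0.1596, 0.0642]
ee_rot: [0.707, 0.707, 0.0, -0.0]
wrist_force: [0.5, 0.1, -1.4]
finger_gap: 0.0443
gripper_force: 41.1
```

Call:
drive_tool([
  [0,0,0,0],
  [0,0,0,0],
  [0,0,0,0],
  [0,0,0,0],
  [0,0,0,0],
  [0,0,0,0],
  [0,0,0,0],
  [0,0,0,0],
], gripper=1)

```text
time_s: 30.95
tcp_pos: [0.4572, -0.1596, 0.0642]
ee_rot: [0.707, 0.707, 0.0, -0.0]
wrist_force: [0.5, -0.4, 0.1]
finger_gap: 0.0854
gripper_force: 0.0
```

Call:
drive_tool([
  [0,0,-0.08,0],
  [0,0,-0.2,0],
  [0,0,-0.33,0],
  [0,0,-0.47,0],
  [0,0,-0.61,0],
  [0,0,-0.75,0],
  [0,0,-0.88,0],
  [0,0,-0.95,0],
])

```text
time_s: 31.75
tcp_pos: [0.4577, -0.1598, 0.1804]
ee_rot: [0.707, 0.707, 0.001, 0.001]
wrist_force: [-0.4, -0.3, 0.6]
finger_gap: 0.0858
gripper_force: 0.0
```

```bash
python3 - <<'E'
from h import *
s=env.state();p=s["tcp_pos"];print(s["time_s"],p)
plan([(.6333,-.1277,.15,90),(.6333,-.1277,.08,90)])
E
```

```text
31.75 [ 0.45767936 -0.15979568  0.18042169]
-> (0.6333, -0.1277, 0.15, 90)
    [0.134 0.732 0.127 0.   ]
    [0.134 0.732 0.127 0.   ]
-> (0.6333, -0.1277, 0.08, 90)
    [ 0.     0.     0.583 -0.   ]
```

Call:
drive_tool([
  [0.01,0.05,0,0],
  [0.02,0.13,0,0],
  [0.04,0.22,0,0],
  [0.06,0.32,0,0],
  [0.08,0.42,0,0],
  [0.1,0.52,0,0],
  [0.12,0.63,0,0],
  [0.134,0.732,0,0],
])

```text
time_s: 32.55
tcp_pos: [0.546, -0.1429, 0.1768]
ee_rot: [0.707, 0.707, -0.0, -0.001]
wrist_force: [-0.1, -0.9, -0.5]
finger_gap: 0.0854
gripper_force: 0.0
```

Call:
drive_tool([
  [0.02,0.1,0.08,0],
  [0.04,0.2,0.17,0],
  [0.06,0.3,0.28,0],
  [0.08,0.42,0.4,0],
  [0.1,0.54,0.52,0],
  [0.12,0.65,0.62,0],
  [0.134,0.72,0.69,0],
  [0.134,0.732,0.7,0],
])

```text
time_s: 33.35
tcp_pos: [0.6329, -0.1266, 0.0916]
ee_rot: [0.707, 0.707, -0.001, -0.002]
wrist_force: [-0.3, 0.3, 0.5]
finger_gap: 0.0854
gripper_force: 0.0
```

```bash
python3 - <<'E'
from h import *
s=env.state();p=s["tcp_pos"];print(s["time_s"],p)
im=env.capture("wrist");cv2.imwrite("pics/w6.png",im)
for r in env.cut_out("borax_tablet_center","wrist")[:2]:
    v,u=np.nonzero(r["region"]);print(r["score"],u.mean(),v.mean(),wray(u.mean(),v.mean(),.018),u.max()-u.min(),v.max()-v.min())
plan([(.6333,-.1277,.026,90)])
E
```

```text
33.35 [ 0.63286315 -0.12658693  0.09159637]
0.8 320.54735903721865 261.1631379540896 [ 0.63474496 -0.12833273  0.018     ] 74 74
-> (0.6333, -0.1277, 0.026, 90)
    [-0.004  0.004  0.564  0.   ]
```

View pics/w6.png

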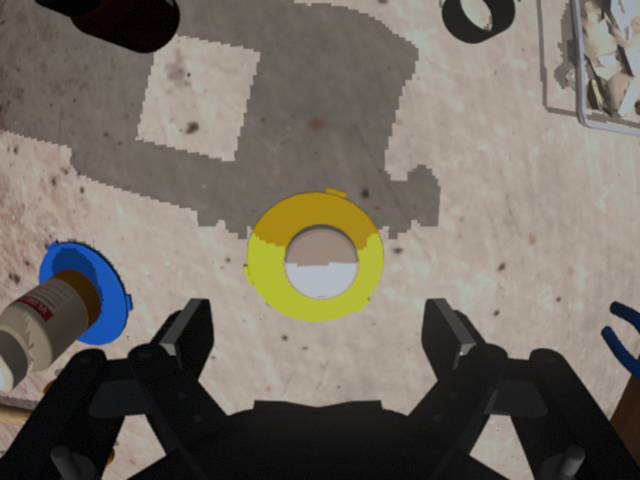

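The flux bottle stands on blue and the tablet at (320,262) is centred between the jaws.

Call:
drive_tool([
  [0,0,0.06,0],
  [0,0,0.15,0],
  [0,0,0.26,0],
  [0,0,0.37,0],
  [-0.004,0.004,0.46,0],
  [-0.004,0.004,0.52,0],
  [-0.004,0.004,0.55,0],
  [-0.004,0.004,0.56,0],
])

```text
time_s: 34.25
tcp_pos: [0.6333, -0.1279, 0.0266]
ee_rot: [0.707, 0.707, -0.0, -0.0]
wrist_force: [0.0, -1.0, 0.9]
finger_gap: 0.0859
gripper_force: 0.0
```

Call:
drive_tool([
  [0,0,0.004,0],
  [0,0,0.008,0],
  [0,0,0.012,0],
  [0,0,0.012,0],
  [0,0,0.012,0],
  [0,0,0.012,0],
  [0,0,0.012,0],
  [0,0,0.012,0],
], gripper=-1, newtons=40)

```text
time_s: 35.05
tcp_pos: [0.6338, -0.128, 0.0263]
ee_rot: [0.707, 0.707, 0.0, 0.001]
wrist_force: [-0.4, 0.2, 5.0]
finger_gap: 0.0409
gripper_force: 40.9
```

```bash
python3 - <<'E'
from h import *
s=env.state();p=s["tcp_pos"];print(s["time_s"],p,s["finger_gap"],s["gripper_force"])
plan([(p[0],p[1],.146,90),(.62,.04,.18,90),(.6063,.1998,.1,90),(.6063,.1998,p[2]+.0005,90)])
E
```

```text
35.05 [ 0.63380103 -0.12800457  0.02634088] 0.040904245117092154 40.87827265262604
-> (np.float64(0.6338010294470119), np.float64(-0.12800457004536095), 0.146, 90)
    [ 0.     0.    -0.997  0.   ]
-> (0.62, 0.04, 0.18, 90)
    [ 0.7   -0.058 -0.142 -0.   ]
    [ 0.7   -0.058 -0.142 -0.   ]
-> (0.6063, 0.1998, 0.1, 90)
    [ 0.666 -0.057  0.333 -0.   ]
    [ 0.666 -0.057  0.333 -0.   ]
-> (0.6063, 0.1998, np.float64(0.02684088108835428), 90)
    [ 0.    0.    0.61 -0.  ]
```

Call:
drive_tool([
  [0,0,-0.08,0],
  [0,0,-0.2,0],
  [0,0,-0.35,0],
  [0,0,-0.5,0],
  [0,0,-0.66,0],
  [0,0,-0.8,0],
  [0,0,-0.92,0],
  [0,0,-0.997,0],
])

```text
time_s: 35.85
tcp_pos: [0.6336, -0.1279, 0.147]
ee_rot: [0.707, 0.707, 0.0, 0.001]
wrist_force: [-0.1, 0.4, -2.3]
finger_gap: 0.0412
gripper_force: 40.6
```

Call:
drive_tool([
  [0.05,0,-0.03,0],
  [0.12,-0.01,-0.06,0],
  [0.2,-0.02,-0.09,0],
  [0.3,-0.03,-0.11,0],
  [0.4,-0.04,-0.12,0],
  [0.5,-0.05,-0.13,0],
  [0.6,-0.05,-0.14,0],
  [0.7,-0.058,-0.142,0],
])

```text
time_s: 36.65
tcp_pos: [0.6264, -0.0427, 0.1623]
ee_rot: [0.707, 0.707, 0.0, 0.0]
wrist_force: [0.8, -0.4, -0.7]
finger_gap: 0.0412
gripper_force: 40.6
```

Call:
drive_tool([
  [0.09,-0.01,-0.02,0],
  [0.18,-0.01,-0.04,0],
  [0.27,-0.02,-0.06,0],
  [0.36,-0.03,-0.08,0],
  [0.45,-0.04,-0.1,0],
  [0.54,-0.05,-0.12,0],
  [0.62,-0.05,-0.14,0],
  [0.7,-0.058,-0.142,0],
])

```text
time_s: 37.45
tcp_pos: [0.6195, 0.0409, 0.1797]
ee_rot: [0.707, 0.707, 0.0, 0.0]
wrist_force: [0.2, 1.3, -0.6]
finger_gap: 0.0412
gripper_force: 40.6
```

Call:
drive_tool([
  [0.08,-0.01,0.03,0],
  [0.16,-0.01,0.07,0],
  [0.25,-0.02,0.11,0],
  [0.33,-0.03,0.15,0],
  [0.42,-0.04,0.2,0],
  [0.5,-0.05,0.24,0],
  [0.59,-0.05,0.29,0],
  [0.666,-0.057,0.333,0],
])

```text
time_s: 38.25
tcp_pos: [0.6125, 0.121, 0.1387]
ee_rot: [0.707, 0.707, 0.0, -0.0]
wrist_force: [0.4, -0.0, -1.5]
finger_gap: 0.0412
gripper_force: 40.6
```

Call:
drive_tool([
  [0.09,-0.01,0.04,0],
  [0.19,-0.01,0.09,0],
  [0.3,-0.02,0.14,0],
  [0.41,-0.03,0.2,0],
  [0.52,-0.04,0.25,0],
  [0.61,-0.05,0.3,0],
  [0.66,-0.057,0.33,0],
  [0.666,-0.057,0.333,0],
])

```text
time_s: 39.05
tcp_pos: [0.6053, 0.2007, 0.0986]
ee_rot: [0.707, 0.707, -0.0, -0.0]
wrist_force: [0.7, -0.2, -1.9]
finger_gap: 0.0414
gripper_force: 40.6
```

```bash
python3 - <<'E'
from h import *
from scipy.optimize import least_squares
s=env.state();p=s["tcp_pos"];print(s["time_s"],p,s["finger_gap"],s["gripper_force"])
im=env.capture("wrist");cv2.imwrite("pics/w7.png",im)
for r in env.cut_out("coaster_red_top","wrist")[:1]:
    v,u=np.nonzero(r["region"]);W=np.array([wray(a,b,.005)[:2] for a,b in cv2.convexHull(np.c_[u,v].astype(np.int32))[:,0]])
    f=least_squares(lambda q:np.hypot(W[:,0]-q[0],W[:,1]-q[1])-.042,W.mean(0),loss="soft_l1",f_scale=.002);print(r["score"],f.x,np.sqrt((f.fun**2).mean()))
plan([(.6063,.1998,.0268,90)])
E
```

```text
39.05 [0.60526533 0.2007064  0.09855653] 0.04136938720454517 40.56725800037384
0.85 [0.60742472 0.19783437] 0.001171102580630334
-> (0.6063, 0.1998, 0.0268, 90)
    [-0.     0.004  0.605  0.   ]
```

View pics/w7.png

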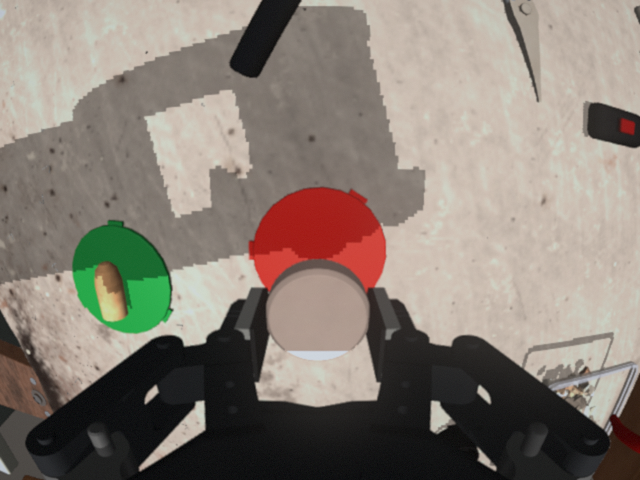

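The tablet is held flat, in line with red at (318,250). Placing it.

Call:
drive_tool([
  [0,0.004,0.06,0],
  [0,0.004,0.15,0],
  [0,0.004,0.26,0],
  [-0.004,0.004,0.37,0],
  [-0.004,0.004,0.47,0],
  [-0.004,0.004,0.54,0],
  [-0.004,0.004,0.58,0],
  [-0.004,0.004,0.595,0],
])

```text
time_s: 39.95
tcp_pos: [0.6061, 0.1994, 0.0273]
ee_rot: [0.707, 0.707, -0.0, -0.0]
wrist_force: [-0.3, -0.7, -0.9]
finger_gap: 0.041
gripper_force: 40.6
```

Call:
drive_tool([
  [0,0,0.004,0],
  [0,0,0.006,0],
  [0,0,0.006,0],
  [0,0,0.006,0],
  [0,0,0.006,0],
  [0,0,0.006,0],
  [0,0,0.006,0],
  [0,0,0.006,0],
])

```text
time_s: 40.75
tcp_pos: [0.6062, 0.1995, 0.0273]
ee_rot: [0.707, 0.707, 0.0, -0.0]
wrist_force: [-0.4, 0.3, -0.6]
finger_gap: 0.0409
gripper_force: 40.6
```

Call:
drive_tool([
  [0,0,0,0],
  [0,0,0,0],
  [0,0,0,0],
  [0,0,0,0],
  [0,0,0,0],
  [0,0,0,0],
  [0,0,0,0],
  [0,0,0,0],
], gripper=1)

```text
time_s: 41.55
tcp_pos: [0.6062, 0.1995, 0.0272]
ee_rot: [0.707, 0.707, 0.0, -0.0]
wrist_force: [-0.2, -0.3, 0.3]
finger_gap: 0.0855
gripper_force: 0.0
```

Call:
drive_tool([
  [0,0,-0.08,0],
  [0,0,-0.2,0],
  [0,0,-0.35,0],
  [0,0,-0.5,0],
  [0,0,-0.66,0],
  [0,0,-0.8,0],
  [0,0,-0.92,0],
  [0,0,-1.0,0],
])

```text
time_s: 42.35
tcp_pos: [0.6067, 0.1996, 0.1498]
ee_rot: [0.707, 0.707, 0.001, 0.001]
wrist_force: [0.1, -0.4, -0.6]
finger_gap: 0.0853
gripper_force: 0.0
```

```bash
python3 - <<'E'
from h import *
s=env.state();p=s["tcp_pos"];print(s["time_s"],p)
plan([(.53,.02,.175,90),(.53,.02,.0575,90)])
E
```

```text
42.35 [0.60669634 0.19956262 0.14977103]
-> (0.53, 0.02, 0.175, 90)
    [-0.748 -0.32  -0.105 -0.   ]
    [-0.748 -0.32  -0.105 -0.   ]
-> (0.53, 0.02, 0.0575, 90)
    [ 0.     0.     0.979 -0.   ]
```

Call:
drive_tool([
  [-0.05,-0.02,-0.03,0],
  [-0.13,-0.05,-0.08,0],
  [-0.22,-0.09,-0.13,0],
  [-0.32,-0.13,-0.17,0],
  [-0.42,-0.18,-0.2,0],
  [-0.53,-0.23,-0.21,0],
  [-0.64,-0.27,-0.21,0],
  [-0.748,-0.32,-0.21,0],
])

```text
time_s: 43.15
tcp_pos: [0.5672, 0.1084, 0.1722]
ee_rot: [0.707, 0.707, -0.0, -0.0]
wrist_force: [0.1, -0.2, -0.2]
finger_gap: 0.0857
gripper_force: 0.0
```

Call:
drive_tool([
  [-0.1,-0.04,0,0],
  [-0.22,-0.09,0,0],
  [-0.34,-0.14,0,0],
  [-0.46,-0.2,0,0],
  [-0.57,-0.24,0,0],
  [-0.67,-0.29,0,0],
  [-0.73,-0.315,0,0],
  [-0.748,-0.32,0,0],
])

```text
time_s: 43.95
tcp_pos: [0.5292, 0.0191, 0.1725]
ee_rot: [0.707, 0.707, 0.0, 0.0]
wrist_force: [-0.2, 1.2, 0.8]
finger_gap: 0.0853
gripper_force: 0.0
```

```bash
python3 - <<'E'
from h import *
s=env.state();p=s["tcp_pos"];print(s["time_s"],p)
plan([(.53,.02,.0585,90)])
im=env.capture("wrist");cv2.imwrite("pics/w8.png",im)
E
```

```text
43.95 [0.52916679 0.01912644 0.17252236]
-> (0.53, 0.02, 0.0585, 90)
    [ 0.007  0.007  0.95  -0.002]
```

View pics/w8.png

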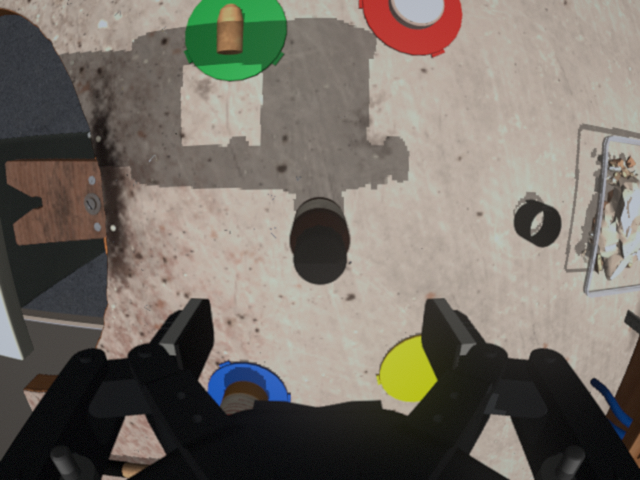

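The brown bottle is upright and centred at (320,250), and guard, tablet and flux are on their own coasters. Picking it up.

Call:
drive_tool([
  [0,0,0.1,0],
  [0.005,0.005,0.23,0],
  [0.007,0.005,0.38,0],
  [0.007,0.005,0.54,0],
  [0.007,0.005,0.69,0],
  [0.007,0.005,0.82,0],
  [0.007,0.005,0.92,0],
  [0.007,0.005,0.95,0],
])

```text
time_s: 44.8
tcp_pos: [0.5291, 0.0212, 0.0563]
ee_rot: [0.707, 0.707, -0.001, -0.001]
wrist_force: [-0.9, -0.5, -0.0]
finger_gap: 0.0855
gripper_force: 0.0
```

Call:
drive_tool([
  [0,0,0,0],
  [0,0,0,0],
  [0,0,0,0],
  [0,0,0,0],
  [0,0,0,0],
  [0,0,0,0],
  [0,0,0,0],
  [0,0,0,0],
], gripper=-1, newtons=40)

```text
time_s: 45.6
tcp_pos: [0.5307, 0.0208, 0.0595]
ee_rot: [0.707, 0.707, 0.001, 0.001]
wrist_force: [0.2, 0.7, 5.9]
finger_gap: 0.0402
gripper_force: 40.7
```

```bash
python3 - <<'E'
from h import *
s=env.state();p=s["tcp_pos"];print(s["time_s"],p,s["finger_gap"],s["gripper_force"])
plan([(.53,.02,.14,90),(.6310,-.1302,.14,90),(.6310,-.1302,p[2]+.006,90)])
E
```

```text
45.6 [0.53070324 0.02077673 0.05949657] 0.04020473918647684 40.65167248249054
-> (0.53, 0.02, 0.14, 90)
    [-0.006 -0.006 -0.671 -0.   ]
-> (0.631, -0.1302, 0.14, 90)
    [-0.626  0.421 -0.    -0.   ]
    [-0.626  0.421 -0.    -0.   ]
-> (0.631, -0.1302, np.float64(0.0654965700484892), 90)
    [ 0.     0.     0.621 -0.   ]
```

Call:
drive_tool([
  [0,0,-0.08,0],
  [0,0,-0.18,0],
  [0,0,-0.3,0],
  [0,0,-0.42,0],
  [0,0,-0.53,0],
  [0,0,-0.61,0],
  [0,0,-0.66,0],
  [0,0,-0.68,0],
])

```text
time_s: 46.4
tcp_pos: [0.5302, 0.0208, 0.1407]
ee_rot: [0.707, 0.707, 0.0, 0.0]
wrist_force: [-0.4, -0.1, -2.3]
finger_gap: 0.0406
gripper_force: 40.5
```

Call:
drive_tool([
  [-0.04,0.03,0,0],
  [-0.1,0.07,0,0],
  [-0.18,0.12,0,0],
  [-0.27,0.18,0,0],
  [-0.36,0.24,0,0],
  [-0.45,0.3,0,0],
  [-0.54,0.36,0,0],
  [-0.63,0.42,0,0],
])

```text
time_s: 47.2
tcp_pos: [0.581, -0.0559, 0.1399]
ee_rot: [0.707, 0.707, 0.0, -0.0]
wrist_force: [0.3, -0.4, -1.5]
finger_gap: 0.0401
gripper_force: 40.5
```

Call:
drive_tool([
  [-0.09,0.06,0,0],
  [-0.19,0.13,0,0],
  [-0.29,0.19,0,0],
  [-0.39,0.26,0,0],
  [-0.48,0.32,0,0],
  [-0.56,0.38,0,0],
  [-0.62,0.41,0,0],
  [-0.63,0.42,0,0],
])

```text
time_s: 48.0
tcp_pos: [0.631, -0.1315, 0.1398]
ee_rot: [0.707, 0.707, -0.0, -0.0]
wrist_force: [0.2, 1.0, -1.2]
finger_gap: 0.0402
gripper_force: 40.6
```

```bash
python3 - <<'E'
from h import *
from scipy.optimize import least_squares
s=env.state();p=s["tcp_pos"];print(s["time_s"],p,s["finger_gap"],s["gripper_force"])
plan([(.6310,-.1302,.0655,90)])
im=env.capture("wrist")
for r in env.cut_out("coaster_yellow_top","wrist")[:1]:
    v,u=np.nonzero(r["region"]);W=np.array([wray(a,b,.005)[:2] for a,b in cv2.convexHull(np.c_[u,v].astype(np.int32))[:,0]])
    f=least_squares(lambda q:np.hypot(W[:,0]-q[0],W[:,1]-q[1])-.042,W.mean(0),loss="soft_l1",f_scale=.002);print(r["score"],f.x,np.sqrt((f.fun**2).mean()))
E
```

```text
48.0 [ 0.63104054 -0.13148418  0.13978528] 0.04017909399651623 40.57322859764099
-> (0.631, -0.1302, 0.0655, 90)
    [ 0.011 -0.     0.619 -0.002]
0.8 [ 0.630537   -0.12951228] 0.0012178416903260503
```

Call:
drive_tool([
  [0,0,0.06,0],
  [0.005,0,0.15,0],
  [0.008,0,0.27,0],
  [0.008,0,0.4,0],
  [0.008,0,0.5,0],
  [0.008,0,0.57,0],
  [0.008,0,0.6,0],
  [0.008,0,0.61,0],
])

```text
time_s: 48.9
tcp_pos: [0.6308, -0.1295, 0.0664]
ee_rot: [0.707, 0.707, -0.0, -0.0]
wrist_force: [1.0, 0.2, -1.2]
finger_gap: 0.04
gripper_force: 40.6
```

Call:
drive_tool([
  [0,0,0.004,0],
  [0,0,0.008,0],
  [0,0,0.008,0],
  [0,0,0.008,0],
  [0,0,0.008,0],
  [0,0,0.008,0],
  [0,0,0.008,0],
  [0,0,0.008,0],
])

```text
time_s: 49.7
tcp_pos: [0.6308, -0.1295, 0.0659]
ee_rot: [0.707, 0.707, 0.0, -0.0]
wrist_force: [-0.4, -0.2, -1.4]
finger_gap: 0.0402
gripper_force: 40.6
```

Call:
drive_tool([
  [0,0,0,0],
  [0,0,0,0],
  [0,0,0,0],
  [0,0,0,0],
  [0,0,0,0],
  [0,0,0,0],
  [0,0,0,0],
  [0,0,0,0],
], gripper=1)

```text
time_s: 50.5
tcp_pos: [0.6308, -0.1295, 0.0658]
ee_rot: [0.707, 0.707, 0.0, -0.0]
wrist_force: [-0.1, 0.2, 0.1]
finger_gap: 0.0856
gripper_force: 0.0
```

Call:
drive_tool([
  [0,0,-0.08,0],
  [0,0,-0.2,0],
  [0,0,-0.35,0],
  [0,0,-0.5,0],
  [0,0,-0.66,0],
  [0,0,-0.8,0],
  [0,0,-0.92,0],
  [0,0,-1.0,0],
])

```text
time_s: 51.3
tcp_pos: [0.6312, -0.1296, 0.1884]
ee_rot: [0.707, 0.707, 0.001, 0.001]
wrist_force: [1.7, 0.3, -0.4]
finger_gap: 0.0854
gripper_force: 0.0
```

Call:
drive_tool([
  [0.05,-0.05,-0.05,0],
  [0.12,-0.12,-0.1,0],
  [0.22,-0.22,-0.15,0],
  [0.34,-0.34,-0.2,0],
  [0.46,-0.46,-0.22,0],
  [0.58,-0.58,-0.25,0],
  [0.7,-0.7,-0.25,0],
  [0.82,-0.82,-0.25,0],
])

```text
time_s: 52.1
tcp_pos: [0.5312, -0.0302, 0.2155]
ee_rot: [0.707, 0.707, -0.0, -0.0]
wrist_force: [-1.0, -0.8, 0.6]
finger_gap: 0.0854
gripper_force: 0.0
```

Call:
drive_tool([
  [0.1,-0.12,0,0],
  [0.2,-0.24,0,0],
  [0.3,-0.36,0,0],
  [0.4,-0.48,0,0],
  [0.5,-0.6,0,0],
  [0.58,-0.7,0,0],
  [0.62,-0.75,0,0],
  [0.62,-0.75,0,0],
])

```text
time_s: 52.9
tcp_pos: [0.4418, 0.0438, 0.2158]
ee_rot: [0.707, 0.707, 0.0, -0.0]
wrist_force: [0.3, 0.1, -0.1]
finger_gap: 0.0853
gripper_force: 0.0
```

```bash
python3 - <<'E'
from h import *
from scipy.optimize import least_squares
def proj(cam,P):
    i=env.camera_info(cam);K=np.array(i["intrinsics"]);E=np.array(i["extrinsics"])
    c=P@E[:3,:3].T+E[:3,3];return np.c_[K[0,2]+K[0,0]*c[:,0]/-c[:,2],K[1,2]-K[1,1]*c[:,1]/-c[:,2]]
t=np.linspace(0,2*np.pi,40)
ring=lambda x,y,r,z:np.c_[x+r*np.cos(t),y+r*np.sin(t),0*t+z]
bb=lambda p:np.r_[p.min(0),p.max(0)]
print(env.state()["time_s"],env.state()["tcp_pos"])
ims={c:env.capture(c) for c in("top","side")}
cv2.imwrite("pics/top_end.png",cv2.resize(ims["top"][150:360,130:500],None,fx=2.1,fy=2.1,interpolation=3));cv2.imwrite("pics/side_end.png",ims["side"])
M={"brown_bottle_center":([(.0205,.005),(.0205,.081),(.016,.082),(.016,.103)],(.631,-.13)),"flux_bottle_center":([(.0225,.005),(.0225,.072),(.015,.09),(.014,.107)],(.457,-.16)),"borax_tablet_center":([(.0215,.005),(.0215,.02)],(.606,.2))}
for n,(m,g) in M.items():
    for cam in ims:
        for r in env.cut_out(n,cam)[:1]:
            v,u=np.nonzero(r["region"]);b=np.r_[u.min(),v.min(),u.max()+1,v.max()+1]
            f=least_squares(lambda p:bb(proj(cam,np.vstack([ring(*p,*q) for q in m])))-b,g,loss="soft_l1")
            print(n,cam,round(r["score"],2),np.round(f.x,4),"want",g,np.round(f.fun,1))
r=env.cut_out("finger_guard_center","top")[0];v,u=np.nonzero(r["region"]);print("guard",r["score"],atz("top",u.mean(),v.mean(),.018))
for n,z in(("leather_cuff",.029),("ring_clamp",.022)):
    for r in env.cut_out(n,"top")[:1]:
        v,u=np.nonzero(r["region"]);print(n,r["score"],round(u.mean()),round(v.mean()))
E
```

```text
52.9 [0.44176673 0.04384041 0.21575907]
brown_bottle_center top 0.86 [ 0.6292 -0.1293] want (0.631, -0.13) [-0.6 -0.5  0.5  0.5]
brown_bottle_center side 0.77 [ 0.6294 -0.1319] want (0.631, -0.13) [-0.8 -1.3  0.9  1.1]
flux_bottle_center top 0.8 [ 0.4556 -0.1592] want (0.457, -0.16) [ 0.1 -0.1 -0.1  0.1]
borax_tablet_center top 0.61 [0.6054 0.1996] want (0.606, 0.2) [-0.3 -0.2  0.3  0.2]
guard 0.64 [ 0.52587591 -0.39217736  0.018     ]
leather_cuff 0.63 262 183
ring_clamp 0.94 473 274
```

View pics/top_end.png

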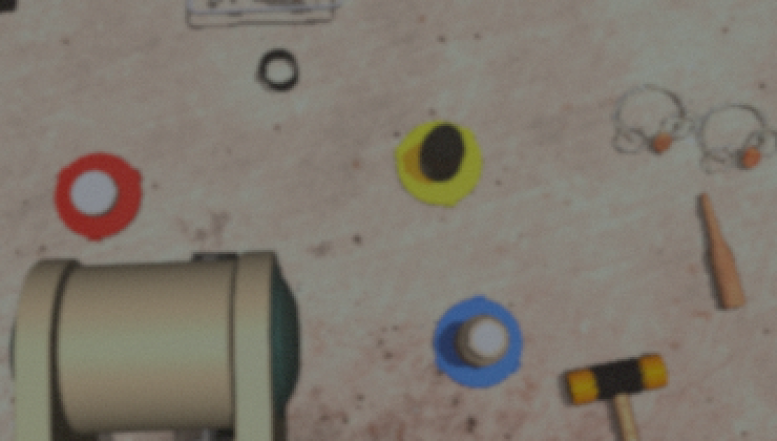

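All three placed items sit within about 2 mm of centre, and the cuff and clamp haven't moved. The arm hides the green coaster, so I'll check the guard with the wrist camera.

```bash
python3 - <<'E'
from h import *
im=env.capture("wrist");cv2.imwrite("pics/w9.png",im)
for n,z in(("finger_guard_center",.018),("coaster_green_top",.005)):
  for r in env.cut_out(n,"wrist")[:1]:
    v,u=np.nonzero(r["region"]);h=cv2.convexHull(np.c_[u,v].astype(np.int32))[:,0]
    W=np.array([wray(a,b,z)[:2] for a,b in h]);c,rad=cv2.minEnclosingCircle((W*1000).astype(np.float32));print(n,r["score"],u.mean(),v.mean(),c,rad)
E
```

```text
finger_guard_center 0.79 340.93870967741935 65.71075268817204 (461.93487548828125, 174.72654724121094) 20.719083786010742
coaster_green_top 0.61 340.8455299206921 67.2121485219899 (464.045654296875, 176.05838012695312) 44.2303466796875
```

View pics/w9.png

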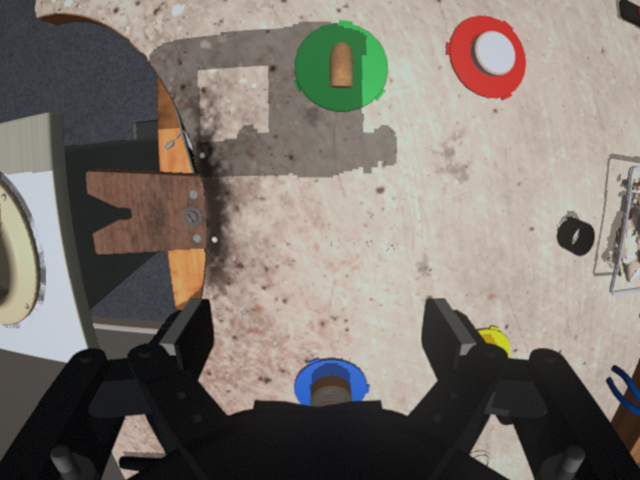

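The guard lies centred on green at (341,66), within about 2 mm. Handing in.

```bash
python3 -c "
from workcell import env
print(env.finish_job())"
```

```text
the job is handed in; nothing more can be done
None
```

The job is handed in at about 53 s: all four supplies stand on their own coasters, each measured within about 2–3 mm of the middle, no bottle was tipped, and the cuff and ring clamp did not move.

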